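Register the original fossil block in the measuring corner

TASK

Of the two look-alike stepped fossil blocks one is the stone original and the other a hollow cast about a third of its weight: lift each in turn to feel which is the heavier, then bring that one onto the measuring board, lying flat with its long side along the board's long fence. Press it into the corner so that it bears firmly on the long fence and the end stop at once, flush with both, and finish while still holding it pressed there. Leave the cast standing upright on the table off the board, and do not disturb the other things on the table.

Things in the scene. Friction and masses are not known exactly. Their poses are not given: they have to be found in the camera images.
- block_p: one of two identical-looking grey stepped blocks: base 90 x 70 x 18 mm (long side along x), on it a centred ridge 56 long (x), 28 wide (y), 36 mm high, 54 mm in all, a brown coil on top. Grip the ridge along the block's y. Origin: centre of underside, z up. Either the stone original (390-530 g) or the hollow cast (120-180 g): feel which, the name does not tell.
- block_q: one of two identical-looking grey stepped blocks: base 90 x 70 x 18 mm (long side along x), on it a centred ridge 56 long (x), 28 wide (y), 36 mm high, 54 mm in all, a brown coil on top. Grip the ridge along the block's y. Origin: centre of underside, z up. Either the stone original (390-530 g) or the hollow cast (120-180 g): feel which, the name does not tell.
- board: flat metal board fixed to the table, 200 x 160 mm (x, y), 10 mm thick, origin: centre of its underside. It carries two rigid dark fences, 14 mm high and 12 mm thick, their tops 24 mm over the table: the long fence along its x on the +y side and the end stop along its y at the +x end. Friction of blocks on fences and board 0.5 to 0.7
- long_fence: the long fence, 182 x 12 x 14 mm; origin: centre of its underside, axes as the board's; its inner face (towards board -y) is at board y = +60 mm, from board x = -85 to +97 mm
- end_stop: the end stop, 12 x 70 x 14 mm; origin: centre of its underside, axes as the board's; its inner face (towards board -x) is at board x = +85 mm, from board y = -10 to +60 mm
- corner (a point): the inner corner where the inner faces of the long fence and the end stop meet, at board x = +85, y = +60 mm, on the board's top (10 mm over the table); a block in the corner lies towards the board's -x and -y from here: its centre is then 45 mm (x) and 35 mm (y) away. Axes as the board's.
- brush: bystander, leave alone: a flat brush lying down; origin at its underside
- lens: bystander, leave alone: a round hand lens 54 mm across with a 70 mm handle, lying flat; origin at its underside
- jar: bystander, leave alone: a small amber jar, 40 mm across, 55 mm tall, standing; origin at its underside
- calliper: bystander, leave alone: a steel calliper 190 mm long, 9 mm thick, lying flat; origin at its underside
- bone: bystander, leave alone: a brown fossil bone about 105 mm long, 24 mm thick; origin at its underside
- pencil_cup: bystander, leave alone: a white ceramic cup, 76 mm across, 95 mm tall; origin at its underside
- notebook: bystander, leave alone: a blue notebook 150 x 210 x 14 mm lying flat; origin at its underside
There are look-alikes about, which are no part of the job. What is shaped like the block_q but purple is not meant.

How it is judged:
On the way, in this order (a step that is already met when the one before it is completed fails the run):
1. the cast has been lifted off the table to feel its weight (height (world z) of block_p above 0.015 m and contact force between block_p and the fingers above 0.5 N), for 0.1 s.
2. the original (heavier block) is lifted off the table after that (height (world z) of block_q above 0.015 m and contact force between block_q and the fingers above 0.5 N), for 0.1 s.
At the end, for the whole second after the job is handed in: For the last second the original lies flat on the board, long side along the long fence, square to 0.05 rad, within 4 mm of the seat, still, pressing on each of the two fences with over 1.5 N, held or pushed by the robot (over 1 N); the cast stands upright and still on the table, off the board (contact force between block_q and long_fence above 1.5 N and contact force between block_q and end_stop above 1.5 N and angle between the x axis of block_q and the x axis of board, either way round below 0.05 rad and angle between block_q's own z axis and vertical below 0.05 rad and z of block_q in the frame of board below 0.014 m and x of block_q in the frame of board above 0.036 m and y of block_q in the frame of board above 0.021 m and linear speed of each of block_q, block_p below 0.01 m/s and (contact force between block_q and the fingers above 1 N or contact force between block_q and the arm above 1 N) and angle between block_p's own z axis and vertical below 0.08 rad and height (world z) of block_p below 0.005 m); the arm keeps its last pose, push and grip.
It fails at once if a bystander is moved more than 30 mm (distance of any of brush, lens, jar, calliper, bone, pencil_cup, notebook from where it was at the start of the episode above 0.03 m).
It also fails if it takes over 72 s, if anything falls off the work surface, if the arm or the gripper's body presses on something with over 40 N, if the wrist force passes 120 N, or if a joint passes its speed limit or range.

ROBOT

A 6-joint arm with a two-finger parallel gripper is mounted at the origin on the work surface. World frame = base frame: x ahead of the robot, y to its left, z up, the work surface at z = 0. Lengths are in m, angles in rad, forces in N, time in s.
With the tool pointing down it reaches from about 0.325 to 0.75 m from the base axis. Payload 7.6 kg.
Tool frame: the origin (TCP) lies between the finger pads; the fingertips stand 17 mm ahead of it and the grasp point (between the pads) lies 2 mm behind it; z points along the fingers, y is the direction in which the jaws open and shut (so a half turn about z gives the same grasp; the last joint's range is limited). The gripper opens to 85 mm and grips with 20 to 120 N. Pads are 22 mm wide; open, the fingers measure 114 mm over their backs; the gripper's body (76 mm by 85 mm) begins 54 mm behind the grasp point. The pads swing forward as they close: fully open they stand 13 mm farther back than shut.
Start: joints at [1.122, 0.052, 1.401, -0, 1.689, -0.07], TCP at [0.194, 0.488, 0.248] pointing down, gripper open.
Joint ranges: [-2.9, 2.9], [-0.91, 2.17], [0.12, 2.37], [-1.06, 4.2], [0.26, 2.73], [-2.93, 2.93]. Speed limits (rad/s): [2.57, 2.57, 3.01, 3.14, 3.14, 3.14].

INTERFACE

Orientations are given as a unit quaternion [x, y, z, w].
In Python, from workcell import bot gives the robot as it stands. The module is installed in compiled form; this text tells all that it offers.
- The arm moves only by the shell command python3 -m creep 'ROWS' [OPENING]. ROWS is JSON, a list of rows, each a list of 2 entries, a list of its own where there are three numbers: the shift along the tool's x, y, z in m, then the turn, a rotation vector about the tool's x, y, z in degrees. A call has 1 to 12 rows; each row shifts and turns the commanded pose from where the row before left it, along the tool's axes as they then stand; what a row does not reach is not made up. A row lasts 1/10 s, in which the tool goes at most 50 mm and 8.59 degrees, less where a joint would pass 70% of its speed; a pose out of reach is approached as far as the arm can. A call with a gripper value outside its range is refused whole. OPENING is the finger opening in m, from 0 to 0.0854, set as the call begins (- or left out, the last holds). The fingers move at their own pace and stop on an object; the grip force is fixed at half the most. Time passes only in rows, so rows that do not move let the fingers close. It gives the time, the measured TCP pose, the force and the opening at its end, in the units of the state.
- bot.sense(): the state, without advancing time (a new reading comes with each control period).
- bot.snapshot(name): name is "side" or "top" or "wrist"; returns the picture (400x640x3 uint8, red, green, blue); there is no depth.
- bot.calibration(name): a dict with "intrinsics" (3x3 intrinsics, pixels), "extrinsics" (4x4, takes a point from camera to world coordinates); the wrist camera has in their place "hand_eye" (4x4, takes a point from camera to tool coordinates, whose origin is the TCP and whose axes are the flange's). Camera axes: x right, y down, z forward; pixel columns grow to the right and rows downward; lengths in m; the calibration is good to about 2 mm. A picture is of the moment at which its call begins: read the wrist's pose just before it. calibration takes no time and is no camera call.
- bot.job_done(): hands the job in, once; it reports no verdict.
The state is a dict: "time_s": time; "q": joint angles; "joint_vel": joint speeds; "joint_torque": joint torques, N m; "eef_pos": TCP position; "orientation": TCP orientation; "wrist_force": force on the tool from outside, world axes, zero at the start; "torque": the same for the moment, N m; "gripper_width": finger opening in m.
Only numpy, scipy, OpenCV 4.12 (cv2) and the standard library are available. Lean on these libraries where they do the work, as an engineer would, in place of code of your own. Each camera call takes 0.05 s, during which the arm holds its last target.

## Working session

There is one attempt and no reset: what is moved stays moved. The work goes in short steps, Python scripts to look and compute and a shell command to move; the robot and the scene stay as the last step left them, time stands still between calls to the robot, and variables do not carry over. Pictures are saved under pics/ and viewed, and the job is handed in when it is done.

```bash
mkdir -p pics; ls
python3 - <<'E'
from workcell import bot
import cv2,numpy as np
for n in ["top","side","wrist"]:
    s=bot.sense(); im=bot.snapshot(n); cv2.imwrite(f"pics/{n}0.png",im[:,:,::-1])
    print(n,bot.calibration(n))
print(bot.sense())
E
```

```text
pics
top {'intrinsics': array([[376.15233875,   0.        , 321.09101706],
       [  0.        , 376.15233875, 201.26203879],
       [  0.        ,   0.        ,   1.        ]]), 'extrinsics': array([[ 0.00348796, -0.99218691,  0.12471157,  0.43782256],
       [-0.99969538, -0.00650683, -0.02380773,  0.04890178],
       [ 0.0244332 , -0.12459054, -0.99190736,  1.08201902],
       [ 0.        ,  0.        ,  0.        ,  1.        ]])}
side {'intrinsics': array([[497.9204322 ,   0.        , 319.4922256 ],
       [  0.        , 497.9204322 , 195.06295094],
       [  0.        ,   0.        ,   1.        ]]), 'extrinsics': array([[ 0.88200672, -0.357711  ,  0.30676862,  0.12711571],
       [-0.47108569, -0.65282111,  0.59321401, -0.74866177],
       [-0.01193415, -0.66773305, -0.74430514,  1.03241019],
       [ 0.        ,  0.        ,  0.        ,  1.        ]])}
wrist {'intrinsics': array([[287.56698561,   0.        , 315.7684441 ],
       [  0.        , 287.56698561, 197.09426766],
       [  0.        ,   0.        ,   1.        ]]), 'hand_eye': array([[ 3.07608508e-04, -9.57074893e-
[... 291 characters left out ...]
0000e+00]])}
{'time_s': 0.15, 'q': array([ 1.12167948e+00,  5.26528675e-02,  1.40149661e+00, -3.41599295e-05,
        1.68860997e+00, -7.03345819e-02]), 'joint_vel': array([-0.00112893, -0.00152539, -0.00257337, -0.00017076,  0.00156206,
       -0.00117878]), 'joint_torque': array([ 1.10350004e-03, -3.81952143e+01, -3.60424340e+01, -5.53947314e-05,
        4.65416917e-03,  6.72425443e-06]), 'eef_pos': array([0.19405032, 0.48759133, 0.24768384]), 'orientation': array([ 1.88262878e-01,  9.82118500e-01, -5.68184225e-04, -1.33430980e-04]), 'wrist_force': array([ 0.08986156,  0.37150268, -0.27417413]), 'torque': array([ 0.00632598,  0.01883045, -0.06954004]), 'gripper_width': 0.08537346864276807}
```

View pics/top0.png

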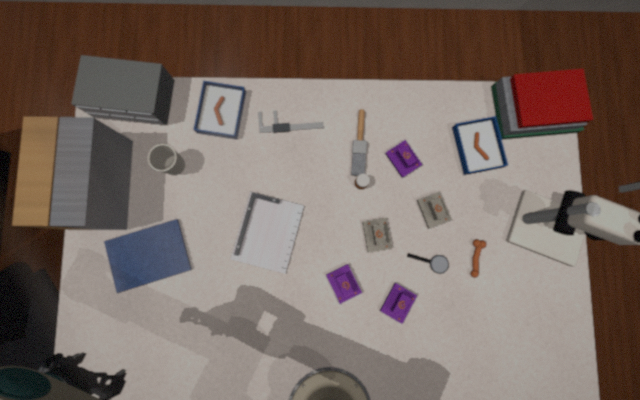

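View pics/side0.png

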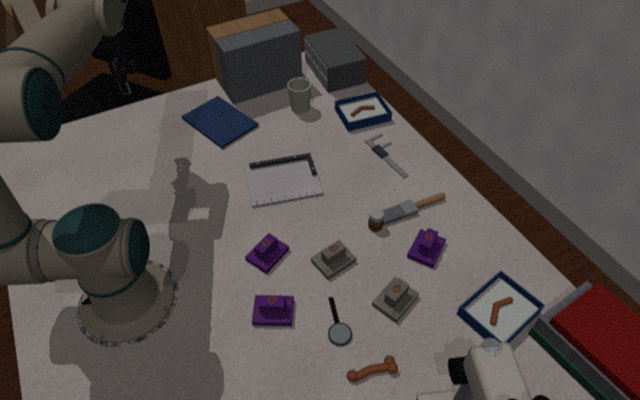

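View pics/wrist0.png

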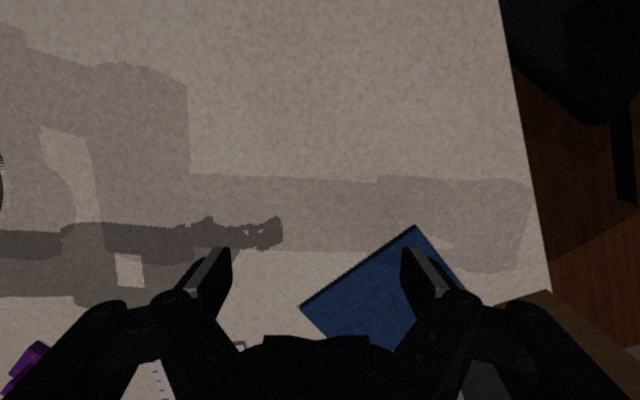

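Candidates in the top view: grey blocks at (377,234) and (434,210). Purple look-alikes, not meant, are at (404,158), (345,284) and (399,302). The board is at (270,232), with its dark fences on the left and top edges. Next I'll look at close crops.

Run:
```python
import cv2
a=cv2.imread('pics/top0.png'); 
cv2.imwrite('pics/c1.png',cv2.resize(a[185:260,350:460],None,fx=7,fy=7,interpolation=cv2.INTER_CUBIC))
cv2.imwrite('pics/c2.png',cv2.resize(a[185:280,225:315],None,fx=6,fy=6,interpolation=cv2.INTER_CUBIC))
a=cv2.imread('pics/side0.png'); 
cv2.imwrite('pics/c3.png',cv2.resize(a[230:325,300:430],None,fx=6,fy=6,interpolation=cv2.INTER_CUBIC))
cv2.imwrite('pics/c4.png',cv2.resize(a[145:215,235:335],None,fx=8,fy=8,interpolation=cv2.INTER_CUBIC))
```

```text
(no output)
```

View pics/c1.png

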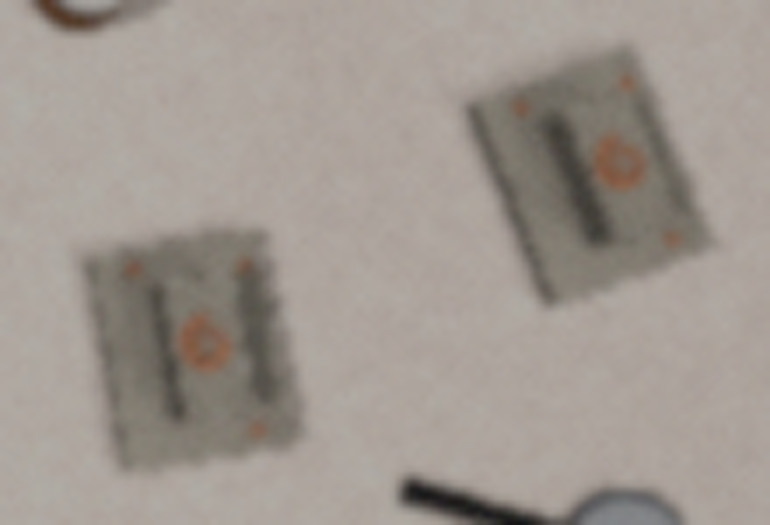

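View pics/c2.png

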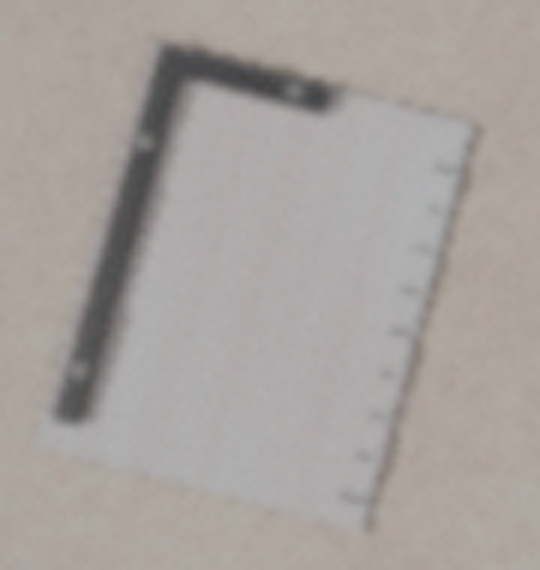

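View pics/c3.png

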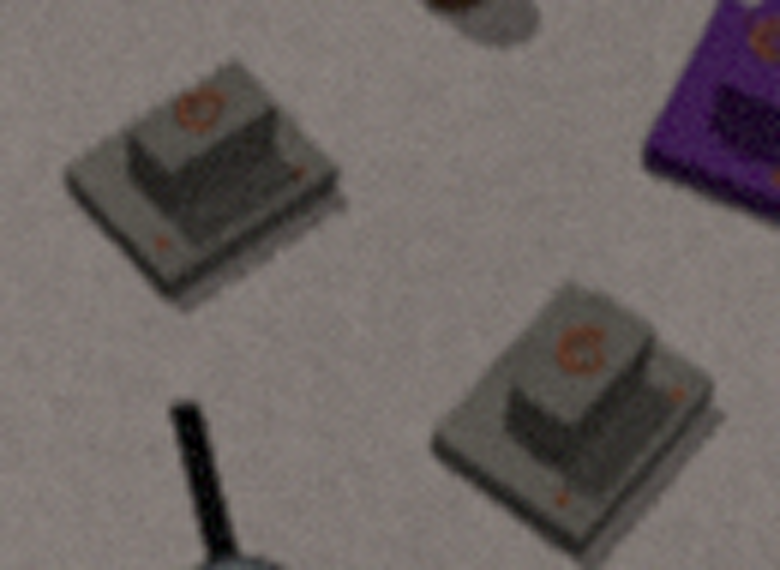

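View pics/c4.png

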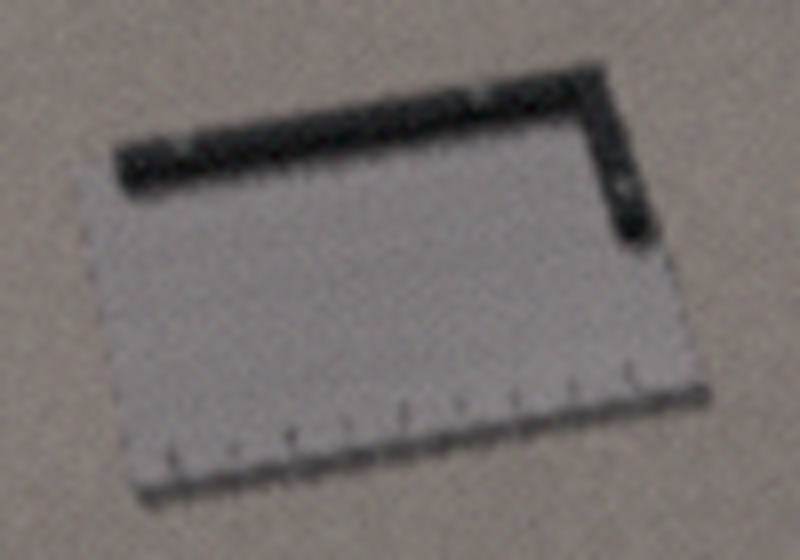

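Side view: the same two grey blocks are at (333,258) and (396,297), and the board corner is near (308,157). Both are grey, not purple. I'll fit poses jointly in both views.

```bash
cat > h.py <<'E'
import numpy as np,cv2
from scipy.optimize import least_squares
from scipy.spatial.transform import Rotation as R
from workcell import bot
CAL={n:bot.calibration(n) for n in ("top","side")}
def proj(n,P,T=None,K=None):
    if T is None: K=CAL[n]["intrinsics"];T=CAL[n]["extrinsics"]
    P=np.atleast_2d(P); C=(P-T[:3,3])@T[:3,:3]; p=C@K.T
    return p[:,:2]/p[:,2:]
def wT(s):
    T=np.eye(4);T[:3,:3]=R.from_quat(s["orientation"]).as_matrix();T[:3,3]=s["eef_pos"]
    c=bot.calibration("wrist");return T@c["hand_eye"],c["intrinsics"]
def un(pts,f,x0,y0): return (np.array(pts,float)+.5)/f-.5+[x0,y0]
def fit(obs,g):
    # obs list (T,K,modelpts,pix); unknown x,y,z,yaw
    def r(v):
        M=R.from_euler('z',v[3]).as_matrix();o=[]
        for T,K,m,p in obs: o.append((proj(None,np.array(m)@M.T+v[:3],T,K)-p).ravel())
        return np.concatenate(o)
    s=least_squares(r,g,x_scale=[.01,.01,.01,.1],loss='soft_l1');return s.x,np.abs(r(s.x)).reshape(-1,2).max(1).round(1)
def TK(n): return CAL[n]["extrinsics"],CAL[n]["intrinsics"]
E
python3 - <<'E'
from h import *
b,h=.018,.054
C=lambda sx,sy,z=b:(sx*.045,sy*.035,z)
D=lambda sx,sy:(sx*.028,sy*.014,h)
# top image: up=+x world, left=+y
tm=[(0,0,h),C(1,1),C(1,-1),C(-1,-1),C(-1,1)]
T,K=TK("top");S,L=TK("side")
# side: left=-x/+y end? right = +x
sm=[(0,0,h),C(-1,1),C(1,-1),C(-1,-1),D(-1,1),D(1,1),D(1,-1),D(-1,-1)]
A=fit([(T,K,tm,un([(205,343),(88,257),(265,232),(300,440),(122,465)],7,350,185)),
 (S,L,sm,un([(200,110),(68,178),(338,175),(172,285),(130,140),(235,62),(275,112),(175,172)],6,300,230))],[.45,-.1,0,.1])
print(A)
B=fit([(T,K,tm,un([(620,162),(473,105),(630,48),(712,243),(550,302)],7,350,185)),
 (S,L,sm,un([(581,350),(437,438),(712,385),(580,545),(510,383),(570,283),(652,335),(577,418)],6,300,230))],[.5,-.25,0,.3])
print(B)
# board: x up(+x world), y left
bt=[(.1,.08,.01),(.1,-.08,.01),(-.1,-.08,.01),(-.1,.08,.01),(-.085,.072,.024),(.097,-.01,.024),(.085,-.01,.024),(-.085,.06,.024)]
bp=un([(163,43),(480,125),(370,528),(40,440),(55,415),(335,90),(328,108),(88,420)],6,225,185)
bs=[(.1,-.08,.01),(-.1,-.08,.01),(-.1,.08,.01),(-.085,.072,.024),(.097,.072,.024),(.097,-.01,.024)]
sp=un([(710,390),(145,490),(80,165),(118,150),(600,68),(655,235)],8,235,145)
print(fit([(T,K,bt,bp),(S,L,bs,sp)],[.45,.15,0,-.3]))
s=bot.sense();print(R.from_quat(s["orientation"]).as_matrix().round(3))
E
```

```text
(array([ 0.47915811, -0.13658222, -0.00688903,  0.16859618]), array([0.4, 0.7, 1.3, 0.4, 0.9, 1.9, 0.8, 0.5, 0.4, 1. , 0.5, 0.7, 1.3]))
(array([ 0.55057261, -0.30152958, -0.00403308,  0.3701696 ]), array([0.4, 0.4, 0.7, 0.4, 0.8, 1.1, 1.2, 0.9, 0.7, 0.4, 4. , 1.1, 1.7]))
(array([ 0.48636458,  0.17282   , -0.00361944, -0.26082942]), array([1.5, 0.6, 0.5, 0.2, 0.6, 0.8, 0.3, 0.8, 0. , 0.9, 0.8, 0.3, 0.8,
       1.5]))
[[-0.929  0.37  -0.   ]
 [ 0.37   0.929 -0.001]
 [ 0.    -0.001 -1.   ]]
```

```bash
python3 -m creep '[[[-0.034,-0.0325,0],[0,0,0]],[[-0.034,-0.0325,0],[0,0,0]],[[-0.034,-0.0325,0],[0,0,0]],[[-0.034,-0.0325,0],[0,0,0]],[[-0.034,-0.0325,0],[0,0,0]],[[-0.034,-0.0325,0],[0,0,0]],[[-0.034,-0.0325,0],[0,0,0]],[[-0.034,-0.0325,0],[0,0,0]],[[-0.034,-0.0325,0],[0,0,0]],[[-0.034,-0.0325,0],[0,0,0]],[[-0.034,-0.0325,0],[0,0,0]],[[-0.034,-0.0325,0],[0,0,0]]]' 0.075
python3 -m creep '[[[0,0,0],[0,0,-8]],[[0,0,0],[0,0,-8]],[[0,0,0],[0,0,-8]],[[0,0,0],[0,0,-7.4]],[[0,0,0],[0,0,0]]]'
python3 - <<'E'
from h import *
s=bot.sense();print(s["eef_pos"],R.from_quat(s["orientation"]).as_matrix().round(3))
T,K=wT(s);np.savez('w1.npz',T=T,K=K)
cv2.imwrite('pics/w1.png',bot.snapshot("wrist")[:,:,::-1])
E
```

```text
time_s: 1.35
eef_pos: [0.4293, -0.0274, 0.2483]
orientation: [0.188, 0.982, 0.0, 0.0]
wrist_force: [0.6, -0.5, 0.3]
gripper_width: 0.0748
time_s: 1.85
eef_pos: [0.4289, -0.0255, 0.248]
orientation: [-0.085, 0.996, 0.0, -0.0]
wrist_force: [-0.4, -1.0, -0.4]
gripper_width: 0.0749
[ 0.42887871 -0.02547528  0.24801179] [[-0.986 -0.169 -0.001]
 [-0.169  0.986  0.   ]
 [ 0.     0.    -1.   ]]
```

View pics/w1.png

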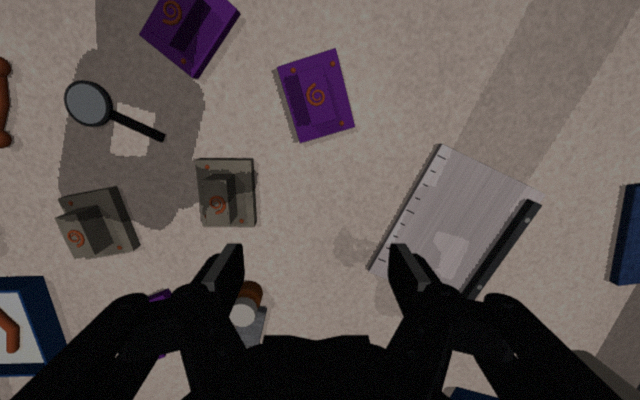

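The wrist view shows block A at (226,192), block B at (97,224) and the board at (460,220), with purple blocks above. I'll crop it and refine the poses.

Run:
```python
import cv2
a=cv2.imread('pics/w1.png'); 
cv2.imwrite('pics/c5.png',cv2.resize(a[145:270,45:270],None,fx=3.5,fy=3.5,interpolation=cv2.INTER_CUBIC))
cv2.imwrite('pics/c6.png',cv2.resize(a[130:310,360:560],None,fx=3.3,fy=3.3,interpolation=cv2.INTER_CUBIC))
```

```text
(no output)
```

View pics/c5.png

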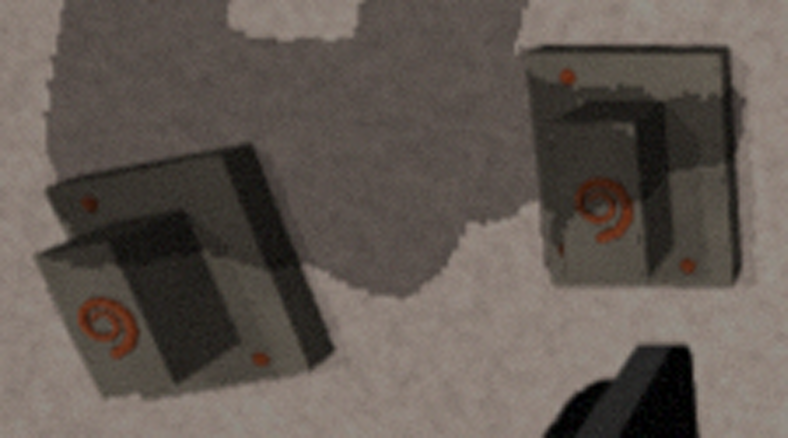

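View pics/c6.png

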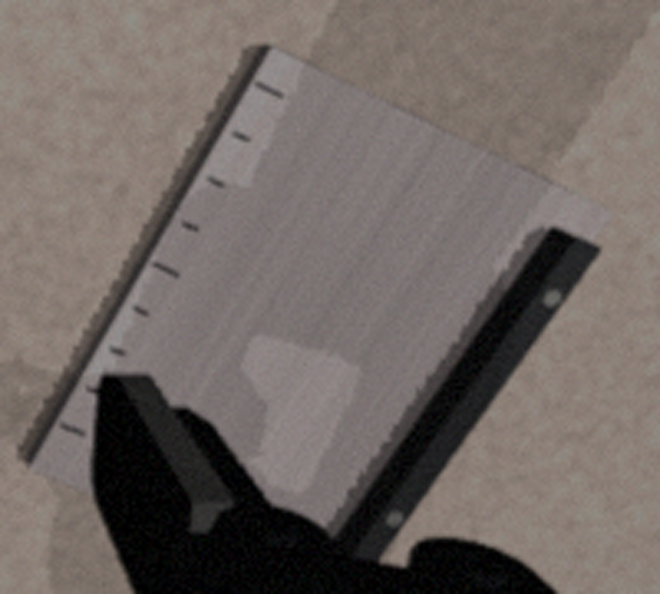

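Run:
```python
from h import *
w=np.load('w1.npz');W=(w['T'],w['K'])
b,h=.018,.054
C=lambda sx,sy,z=b:(sx*.045,sy*.035,z)
D=lambda sx,sy:(sx*.028,sy*.014,h)
tm=[(0,0,h),C(1,1),C(1,-1),C(-1,-1),C(-1,1)]
T=TK("top");S=TK("side")
sm=[(0,0,h),C(-1,1),C(1,-1),C(-1,-1),D(-1,1),D(1,1),D(1,-1),D(-1,-1)]
wa=(*W,[C(-1,-1),C(-1,1),C(1,1),D(-1,1),(0,0,h)],un([(525,52),(727,52),(735,285),(635,122),(603,206)],3.5,45,145))
wb=(*W,[C(-1,-1),C(-1,1),C(1,1),D(-1,-1),D(-1,1),D(1,1),D(1,-1),C(-1,1,0),C(1,1,0),(0,0,h)],un([(48,188),(222,153),(308,370),(38,255),(110,232),(175,385),(103,395),(250,143),(332,352),(106,324)],3.5,45,145))
ta=(*T,tm,un([(205,343),(88,257),(265,232),(300,440),(122,465)],7,350,185));sa=(*S,sm,un([(200,110),(68,178),(338,175),(172,285),(130,140),(235,62),(275,112),(175,172)],6,300,230))
tb=(*T,tm,un([(620,162),(473,105),(630,48),(712,243),(550,302)],7,350,185));sb=(*S,sm,un([(581,350),(437,438),(712,385),(580,545),(510,383),(570,283),(652,335),(577,418)],6,300,230))
bt=[(.1,.08,.01),(.1,-.08,.01),(-.1,-.08,.01),(-.1,.08,.01),(-.085,.072,.024),(.097,-.01,.024),(.085,-.01,.024),(-.085,.06,.024)]
bp=un([(163,43),(480,125),(370,528),(40,440),(55,415),(335,90),(328,108),(88,420)],6,225,185)
bs=[(.1,-.08,.01),(-.1,-.08,.01),(-.1,.08,.01),(-.085,.072,.024),(.097,.072,.024),(.097,-.01,.024)]
sp=un([(710,390),(145,490),(80,165),(118,150),(600,68),(655,235)],8,235,145)
wd=(*W,[(-.1,-.08,.01),(.1,-.08,.01),(-.1,.08,.01),(-.085,.072,.024),(-.085,.06,.024),(-.085,.06,.01)],un([(268,45),(30,462),(610,213),(600,246),(580,238),(548,231)],3.3,360,130))
for nm,g,l in (("A",[.48,-.137,0,.17],(ta,sa,wa)),("B",[.55,-.3,0,.37],(tb,sb,wb)),("board",[.486,.173,0,-.26],((*T,bt,bp),(*S,bs,sp),wd))):
    for k in ([l[0]],[l[1]],[l[2]],[l[0],l[2]],list(l)):
        v,r=fit(k,g);print(nm,len(k),v.round(4),r)
```

```text
A 1 [ 0.4797 -0.1401 -0.027   0.1479] [0.4 0.7 1.1 1.  0.6]
A 1 [ 0.487  -0.1229 -0.0294  0.1823] [2.  0.6 0.9 0.1 0.7 0.7 0.6 1.3]
A 1 [ 0.4776 -0.1338 -0.0012  0.1639] [0.2 1.3 0.7 0.7 0.7]
A 2 [ 0.4786 -0.1349 -0.0043  0.1617] [0.2 0.7 1.6 0.9 1.  0.2 1.7 0.3 0.5 0.9]
A 3 [ 0.4795 -0.1358 -0.0075  0.1662] [0.1 0.9 1.6 0.8 0.7 1.7 1.  0.6 0.4 1.1 0.3 0.7 1.1 0.3 2.1 0.3 0.3 1.1]
B 1 [ 0.5532 -0.3092 -0.0266  0.3538] [0.3 0.5 0.4 0.5 0.7]
B 1 [ 0.554  -0.2975 -0.0126  0.3866] [1.1 1.  1.3 1.  0.6 3.7 1.2 1.7]
B 1 [ 0.5541 -0.3066 -0.0095  0.3498] [0.6 0.9 0.1 0.8 2.4 0.4 0.3 0.9 0.7 1.1]
B 2 [ 0.5518 -0.3033 -0.0053  0.3507] [0.4 1.  1.  0.4 0.9 0.9 0.4 0.5 1.2 2.2 0.3 0.6 1.2 1.2 1. ]
B 3 [ 0.5509 -0.302  -0.0037  0.355 ] [0.3 0.7 0.8 0.5 0.7 1.2 1.1 0.7 0.7 0.3 4.5 0.9 1.7 1.1 0.1 0.8 1.4 2.2
 0.4 0.8 1.2 1.6 0.9]
board 1 [ 0.4864  0.1742 -0.0162 -0.2589] [0.8 0.2 0.5 0.3 1.  0.2 0.8 0.4]
board 1 [ 0.4897  0.1802 -0.0114 -0.2626] [0.2 0.6 0.7 0.2 0.7 1.5]
board 1 [ 0.4855  0.1787 -0.0042 -0.2616] [1.5 0.8 0.6 0.7 1.9 1.6]
board 2 [ 0.4848  0.1738  0.0014 -0.2635] [1.2 0.1 1.2 1.  0.4 0.4 0.7 1.6 0.6 2.9 0.6 1.2 2.1 1.3]
board 3 [ 4.850e-01  1.741e-01 -2.000e-04 -2.666e-01] [1.3 0.  1.2 1.1 0.3 0.4 0.7 1.6 0.8 1.9 1.  0.8 0.7 2.3 0.7 3.  0.5 1.2
 2.8 1.3]
```

A ≈ (0.478, −0.135), yaw 0.163. B ≈ (0.551, −0.303), yaw 0.353. Board ≈ (0.485, 0.174), yaw −0.263. Heights come out within a few mm of the table, so they agree with the text. Going to A.

```bash
python3 -m creep '[[[-0.01,-0.039,0],[0,0,0]],[[-0.01,-0.039,0],[0,0,0]],[[-0.01,-0.038,0],[0,0,0]],[[0,0,0.04],[0,0,0]],[[0,0,0.04],[0,0,0]],[[0,0,0.04],[0,0,0]],[[0,0,0.03],[0,0,0]],[[0,0,0.02],[0,0,0]],[[0,0,0],[0,0,0]],[[0,0,0],[0,0,0]]]' 0.08
python3 - <<'E'
from h import *
s=bot.sense();print(s["eef_pos"],s["wrist_force"])
T,K=wT(s)
im=bot.snapshot("wrist")[:,:,::-1].copy()
cv2.imwrite('pics/w2.png',im)
E
```

```text
time_s: 2.9
eef_pos: [0.4783, -0.1347, 0.0789]
orientation: [-0.084, 0.996, -0.0, 0.0]
wrist_force: [1.1, -0.4, -0.1]
gripper_width: 0.0803
[ 0.47832397 -0.13474976  0.07888497] [ 1.13266374 -0.41719427 -0.14533177]
```

View pics/w2.png

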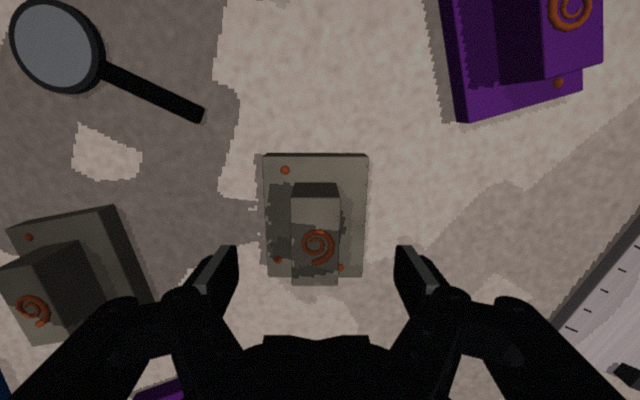

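The ridge at (315,230) is centred between the pads and square to them. Descend, close and lift.

```bash
python3 -m creep '[[[0,0,0.02],[0,0,0]],[[0,0,0.016],[0,0,0]],[[0,0,0],[0,0,0]],[[0,0,0],[0,0,0]]]' 0.08
python3 -m creep '[[[0,0,0],[0,0,0]],[[0,0,0],[0,0,0]],[[0,0,0],[0,0,0]],[[0,0,0],[0,0,0]],[[0,0,0],[0,0,0]],[[0,0,0],[0,0,0]]]' 0.015
python3 -m creep '[[[0,0,-0.01],[0,0,0]],[[0,0,-0.02],[0,0,0]],[[0,0,-0.02],[0,0,0]],[[0,0,0],[0,0,0]],[[0,0,0],[0,0,0]],[[0,0,0],[0,0,0]]]'
for i in 1 2 3; do python3 -m creep '[[[0,0,0],[0,0,0]]]' |grep force; done
```

```text
time_s: 3.35
eef_pos: [0.4789, -0.135, 0.0438]
orientation: [-0.084, 0.996, -0.0, 0.001]
wrist_force: [-0.4, 0.5, 0.7]
gripper_width: 0.0801
time_s: 3.95
eef_pos: [0.4785, -0.1349, 0.043]
orientation: [-0.084, 0.996, -0.0, 0.001]
wrist_force: [-0.2, -0.4, 5.2]
gripper_width: 0.0268
time_s: 4.55
eef_pos: [0.4771, -0.1343, 0.0906]
orientation: [-0.085, 0.996, 0.001, -0.001]
wrist_force: [-0.3, 0.3, -4.9]
gripper_width: 0.0273
wrist_force: [0.2, 0.1, -4.0]
wrist_force: [0.6, -0.2, -4.8]
wrist_force: [-0.5, 0.7, -4.8]
```

Force −4.6 N means about 470 g, so A is the stone original. I'll set it back down, then lift B (step 1), then A again.

```bash
python3 -m creep '[[[0,0,0.02],[0,0,0]],[[0,0,0.016],[0,0,0]],[[0,0,0.008],[0,0,0]],[[0,0,0.003],[0,0,0]],[[0,0,0.0015],[0,0,0]],[[0,0,0],[0,0,0]],[[0,0,0],[0,0,0]]]'
python3 -m creep '[[[0,0,0],[0,0,0]],[[0,0,0],[0,0,0]],[[0,0,0],[0,0,0]],[[0,0,0],[0,0,0]]]' 0.08
python3 -m creep '[[[0,0,-0.03],[0,0,0]],[[0,0,-0.04],[0,0,0]],[[0,0,-0.04],[0,0,0]],[[0,0,0],[0,0,0]]]' 0.08
python3 - <<'E'
from h import *
s=bot.sense();M=R.from_quat(s["orientation"]).as_matrix();p=s["eef_pos"]
print(p,M.round(3),((np.array([.5525,-.3045,p[2]])-p)@M))
cv2.imwrite('pics/w3.png',bot.snapshot("wrist")[:,:,::-1])
E
```

```text
time_s: 5.55
eef_pos: [0.4785, -0.1349, 0.0445]
orientation: [-0.085, 0.996, -0.0, 0.001]
wrist_force: [-0.5, 0.8, -5.4]
gripper_width: 0.0269
time_s: 5.95
eef_pos: [0.4784, -0.1348, 0.0443]
orientation: [-0.085, 0.996, -0.0, 0.0]
wrist_force: [0.4, 0.2, 0.4]
gripper_width: 0.0797
time_s: 6.35
eef_pos: [0.4808, -0.1357, 0.1604]
orientation: [-0.085, 0.996, -0.002, 0.005]
wrist_force: [-0.1, -0.6, 0.1]
gripper_width: 0.0799
[ 0.48082121 -0.1356812   0.16043996] [[-0.986 -0.168  0.011]
 [-0.169  0.986 -0.004]
 [-0.01  -0.006 -1.   ]] [-0.04220115 -0.17847864  0.00143986]
```

View pics/w3.png

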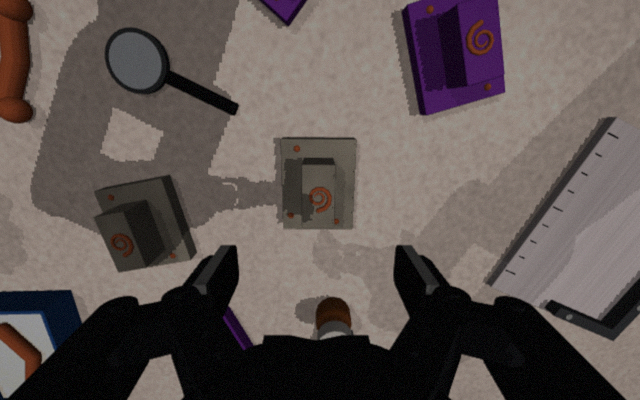

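Block A stands upright again at (318,185). B is at (145,225). Moving above B.

```bash
python3 -m creep '[[[-0.01,-0.0445,0],[0,0,0]],[[-0.01,-0.0445,0],[0,0,0]],[[-0.011,-0.0445,0],[0,0,0]],[[-0.011,-0.0445,0],[0,0,0]],[[0,0,0.03],[0,0,-5.2]],[[0,0,0.04],[0,0,-5.2]],[[0,0,0],[0,0,0]],[[0,0,0],[0,0,0]]]' 0.08
python3 - <<'E'
from h import *
s=bot.sense();M=R.from_quat(s["orientation"]).as_matrix();p=s["eef_pos"]
print(p,M.round(3))
cv2.imwrite('pics/w4.png',bot.snapshot("wrist")[:,:,::-1])
E
```

```text
time_s: 7.2
eef_pos: [0.5489, -0.3026, 0.0828]
orientation: [-0.173, 0.985, 0.001, -0.001]
wrist_force: [0.4, -0.8, 1.2]
gripper_width: 0.0798
[ 0.54886765 -0.30257181  0.0828302 ] [[-0.94  -0.342 -0.003]
 [-0.342  0.94   0.002]
 [ 0.002  0.003 -1.   ]]
```

View pics/w4.png

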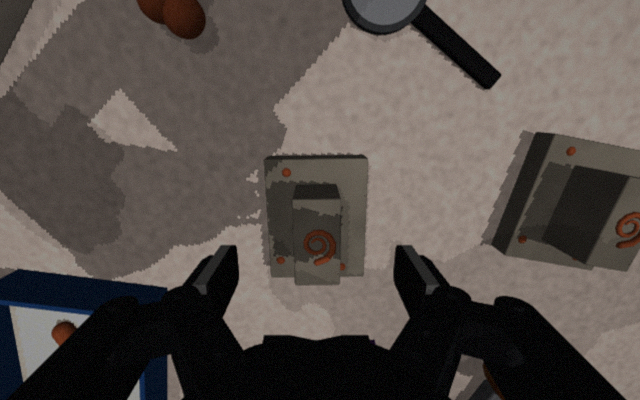

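B's ridge at (317,230) is centred and square between the pads. The blue tray at (80,330) is clear of the fingers. Descend, grip and lift.

```bash
python3 -m creep '[[[0,0,0.02],[0,0,0]],[[0,0,0.018],[0,0,0]],[[0,0,0],[0,0,0]],[[0,0,0],[0,0,0]]]' 0.08
python3 -m creep '[[[0,0,0],[0,0,0]],[[0,0,0],[0,0,0]],[[0,0,0],[0,0,0]],[[0,0,0],[0,0,0]],[[0,0,0],[0,0,0]],[[0,0,0],[0,0,0]]]' 0.015
python3 -m creep '[[[0,0,-0.01],[0,0,0]],[[0,0,-0.02],[0,0,0]],[[0,0,-0.02],[0,0,0]],[[0,0,0],[0,0,0]],[[0,0,0],[0,0,0]],[[0,0,0],[0,0,0]]]'
for i in 1 2 3; do python3 -m creep '[[[0,0,0],[0,0,0]]]' |grep force; done
```

```text
time_s: 7.65
eef_pos: [0.5503, -0.3034, 0.048]
orientation: [-0.174, 0.985, -0.001, 0.001]
wrist_force: [-0.1, -0.2, -0.1]
gripper_width: 0.08
time_s: 8.25
eef_pos: [0.5499, -0.3033, 0.0466]
orientation: [-0.174, 0.985, -0.0, 0.001]
wrist_force: [-1.1, 0.6, 5.5]
gripper_width: 0.0268
time_s: 8.85
eef_pos: [0.5487, -0.3026, 0.094]
orientation: [-0.174, 0.985, 0.001, -0.001]
wrist_force: [-0.2, 0.4, -2.1]
gripper_width: 0.0267
wrist_force: [0.4, -0.2, -1.9]
wrist_force: [0.9, 0.9, -0.8]
wrist_force: [-0.5, 0.2, -1.8]
```

B weighs about 1.6 N (≈165 g), so it is the cast. Setting it back down in place.

```bash
python3 -m creep '[[[0,0,0.02],[0,0,0]],[[0,0,0.016],[0,0,0]],[[0,0,0.008],[0,0,0]],[[0,0,0.003],[0,0,0]],[[0,0,0.0015],[0,0,0]],[[0,0,0],[0,0,0]],[[0,0,0],[0,0,0]]]'
python3 -m creep '[[[0,0,0],[0,0,0]],[[0,0,0],[0,0,0]],[[0,0,0],[0,0,0]],[[0,0,0],[0,0,0]]]' 0.08
python3 -m creep '[[[0,0,-0.03],[0,0,0]],[[0,0,-0.04],[0,0,0]],[[0,0,-0.04],[0,0,0]],[[0,0,0],[0,0,5]],[[0,0,0],[0,0,5.3]],[[0,0,0],[0,0,0]],[[0,0,0],[0,0,0]]]' 0.08
python3 - <<'E'
from h import *
s=bot.sense();M=R.from_quat(s["orientation"]).as_matrix();p=s["eef_pos"]
print(p,M.round(3),((np.array([.4785,-.135,p[2]])-p)@M))
cv2.imwrite('pics/w5.png',bot.snapshot("wrist")[:,:,::-1])
E
```

```text
time_s: 9.85
eef_pos: [0.5499, -0.3033, 0.0481]
orientation: [-0.174, 0.985, -0.0, 0.001]
wrist_force: [-0.1, -0.3, -1.1]
gripper_width: 0.0266
time_s: 10.25
eef_pos: [0.5496, -0.3031, 0.0475]
orientation: [-0.174, 0.985, -0.0, 0.0]
wrist_force: [-0.3, -0.4, -0.2]
gripper_width: 0.0796
time_s: 10.95
eef_pos: [0.5494, -0.303, 0.157]
orientation: [-0.087, 0.996, 0.0, -0.0]
wrist_force: [-0.2, -0.4, 0.3]
gripper_width: 0.08
[ 0.54937392 -0.30301703  0.15699359] [[-0.985 -0.173 -0.   ]
 [-0.173  0.985  0.   ]
 [ 0.     0.    -1.   ]] [4.08201874e-02 1.77726029e-01 8.81350598e-05]
```

View pics/w5.png

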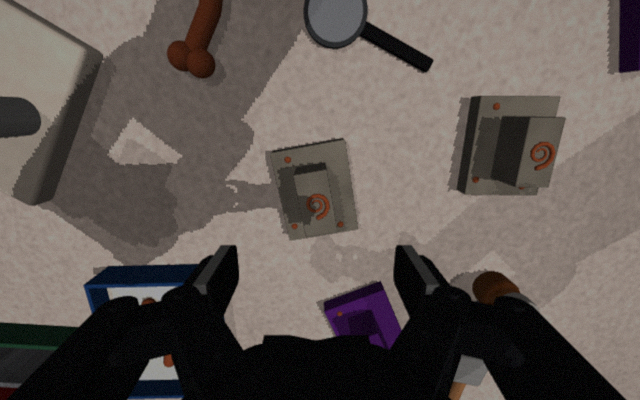

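The cast stands upright at (312,188). Back to A.

```bash
python3 -m creep '[[[0.01,0.0445,0],[0,0,0]],[[0.01,0.0445,0],[0,0,0]],[[0.01,0.0445,0],[0,0,0]],[[0.011,0.0445,0],[0,0,0]],[[0,0,0.035],[0,0,0.3]],[[0,0,0.04],[0,0,0]],[[0,0,0],[0,0,0]],[[0,0,0.02],[0,0,0]],[[0,0,0.016],[0,0,0]],[[0,0,0],[0,0,0]],[[0,0,0],[0,0,0]]]' 0.08
python3 -m creep '[[[0,0,0],[0,0,0]],[[0,0,0],[0,0,0]],[[0,0,0],[0,0,0]],[[0,0,0],[0,0,0]],[[0,0,0],[0,0,0]],[[0,0,0],[0,0,0]]]' 0.015
python3 -m creep '[[[0,0,-0.01],[0,0,0]],[[0,0,-0.02],[0,0,0]],[[0,0,-0.04],[0,0,0]],[[0,0,-0.04],[0,0,0]],[[0,0,0],[0,0,0]],[[0,0,0],[0,0,0]]]'
python3 - <<'E'
from h import *
s=bot.sense();M=R.from_quat(s["orientation"]).as_matrix();p=s["eef_pos"]
print(p,s["wrist_force"],s["gripper_width"],M.round(3))
cv2.imwrite('pics/w6.png',bot.snapshot("wrist")[:,:,::-1])
E
```

```text
time_s: 12.1
eef_pos: [0.4795, -0.1351, 0.0478]
orientation: [-0.083, 0.997, -0.0, 0.001]
wrist_force: [1.0, 0.4, 0.3]
gripper_width: 0.08
time_s: 12.7
eef_pos: [0.4792, -0.1348, 0.047]
orientation: [-0.083, 0.997, -0.0, 0.001]
wrist_force: [-1.5, -0.9, 5.7]
gripper_width: 0.0269
time_s: 13.3
eef_pos: [0.4786, -0.1346, 0.1562]
orientation: [-0.083, 0.997, 0.0, 0.0]
wrist_force: [-0.4, 0.1, -5.8]
gripper_width: 0.0267
[ 0.47858566 -0.13456821  0.15617877] [-0.37930461  0.06038606 -5.79880697] 0.0266857201600634 [[-0.986 -0.165  0.   ]
 [-0.165  0.986  0.   ]
 [-0.     0.    -1.   ]]
```

View pics/w6.png

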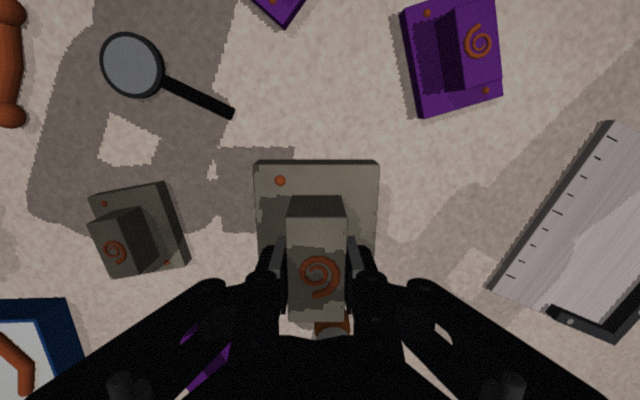

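A is held, reading −5.8 N. B still stands at (138,230). Carrying A over to the board, 15 mm short of the corner on both axes.

```bash
python3 -m creep '[[[-0.012,0.043,0],[0,0,0]],[[-0.012,0.043,0],[0,0,0]],[[-0.012,0.043,0],[0,0,0]],[[-0.012,0.043,0],[0,0,0]],[[-0.012,0.043,0],[0,0,0]],[[-0.012,0.043,0],[0,0,0]],[[-0.012,0.043,0],[0,0,0]],[[0,0,0],[0,0,8.2]],[[0,0,0],[0,0,8.2]],[[0,0,0],[0,0,8.2]],[[0,0,0],[0,0,0]],[[0,0,0],[0,0,0]]]'
python3 - <<'E'
from h import *
s=bot.sense();M=R.from_quat(s["orientation"]).as_matrix();p=s["eef_pos"]
print(p,s["wrist_force"],s["gripper_width"],M.round(3))
T,K=wT(s);np.savez('w7.npz',T=T,K=K)
im=[bot.snapshot(n)[:,:,::-1] for n in ("wrist","top","side")]
cv2.imwrite('pics/w7.png',im[0])
a=cv2.resize(im[1][160:300,200:400],None,fx=4,fy=4,interpolation=cv2.INTER_CUBIC)
b=cv2.resize(im[2][90:240,200:400],None,fx=4,fy=4,interpolation=cv2.INTER_CUBIC)
cv2.imwrite('pics/t7.png',a);cv2.imwrite('pics/s7.png',b)
E
```

```text
time_s: 14.55
eef_pos: [0.5112, 0.1758, 0.1544]
orientation: [0.13, 0.992, -0.001, -0.002]
wrist_force: [-1.4, 0.3, -4.1]
gripper_width: 0.027
[0.51118399 0.17579861 0.15442749] [-1.41698803  0.29806257 -4.07328437] 0.026974988068899686 [[-0.966  0.257 -0.003]
 [ 0.257  0.966 -0.001]
 [ 0.003 -0.002 -1.   ]]
```

View pics/w7.png

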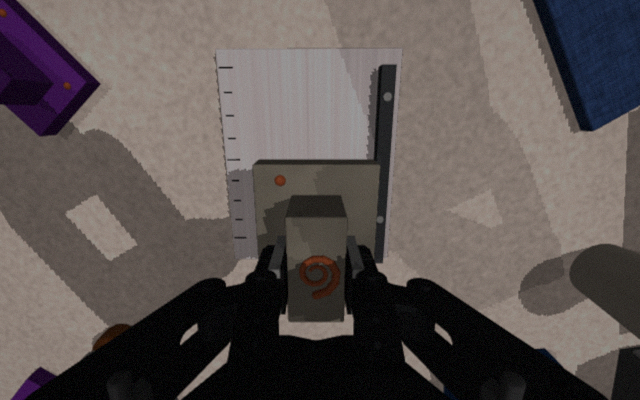

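View pics/t7.png

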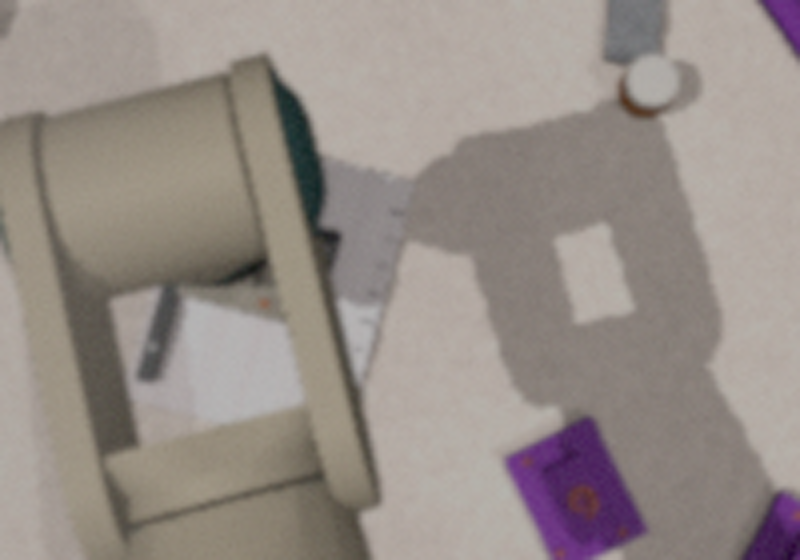

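View pics/s7.png

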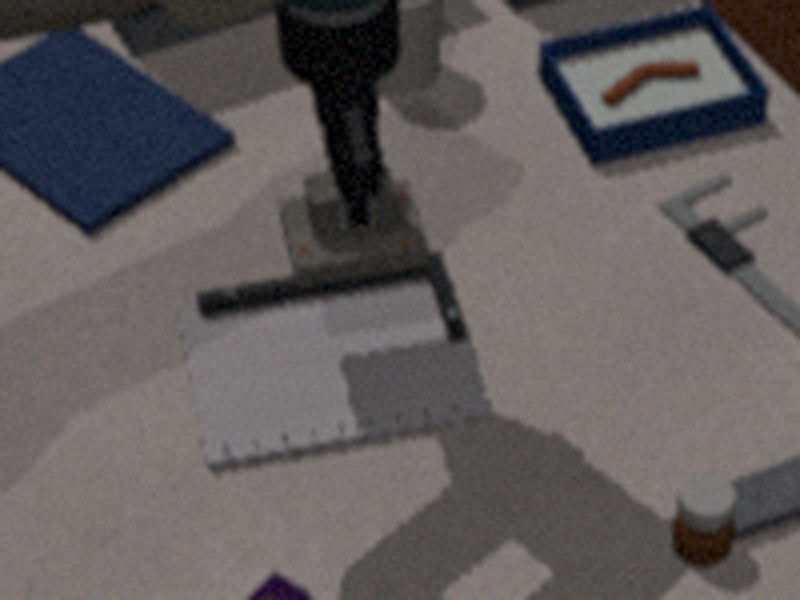

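The wrist view shows A held and parallel above the board, with the long fence at (388,150). I'll crop for a finer board fit.

Run:
```python
import cv2
a=cv2.imread('pics/w7.png'); 
cv2.imwrite('pics/c7.png',cv2.resize(a[40:270,205:415],None,fx=2.6,fy=2.6,interpolation=cv2.INTER_CUBIC))
```

```text
(no output)
```

View pics/c7.png

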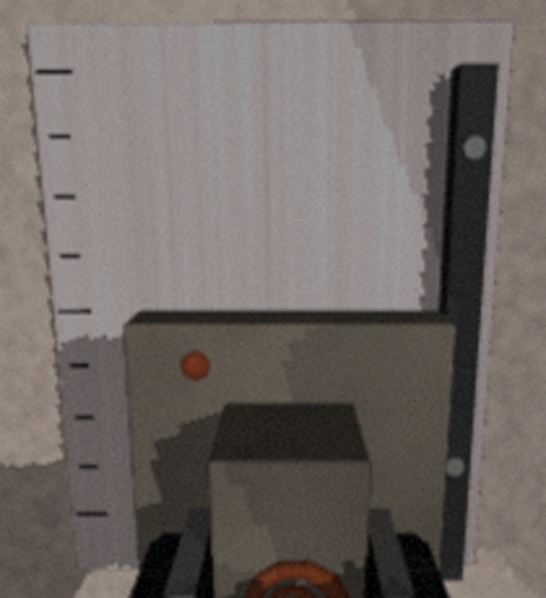

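Run:
```python
from h import *
w=np.load('w7.npz');W=(w['T'],w['K'])
u=lambda p:un(p,2.6,205,40)
m=[(-.1,-.08,.01),(-.1,.08,.01),(-.085,.072,.024),(-.085,.06,.024),(-.085,.06,.01)]
p=u([(28,27),(513,24),(497,65),(461,66),(454,72)])
# line constraints: outer fence top line y=.072, left edge y=-.08 ; z fixed 0
lp=u([(466,560),(76,560)])
def res(v):
    M=R.from_euler('z',v[2]).as_matrix();t=np.r_[v[:2],0]
    f=lambda q:proj(None,np.array(q)@M.T+t,*W)
    r=[(f(m)-p).ravel()]
    for (y,z),q in zip(((.072,.024),(-.08,.01)),lp):
        a=f([(-.085,y,z),(.08,y,z)]);d=a[1]-a[0];n=np.array([-d[1],d[0]])/np.hypot(*d);r.append([(q-a[0])@n])
    return np.concatenate(r)
s=least_squares(res,[.485,.174,-.263],x_scale=[.01,.01,.1],loss='soft_l1');v=s.x
print(v.round(4),res(v).round(1))
# held block
b,h=.018,.054
C=lambda sx,sy,z=b:(sx*.045,sy*.035,z)
D=lambda sx,sy:(sx*.028,sy*.014,h)
hb,r=fit([(*W,[C(-1,-1),C(-1,1),C(-1,-1,0),D(-1,-1),D(-1,1),(0,0,h)],np.vstack([u([(125,325),(455,323),(134,312),(210,460),(370,460)]),[[319.5,274]]]))],[.511,.176,.107,-.26])
print(hb.round(4),r)
s=bot.sense();Mt=R.from_quat(s["orientation"]).as_matrix()
B=R.from_euler('z',v[2]).as_matrix()
print("block in board frame",(B.T@(hb[:3]-np.r_[v[:2],0])).round(4),"yaw err",hb[3]-v[2],"tool yaw err",np.arctan2(-Mt[0,1],Mt[1,1])-v[2])
print("TCP in board",(B.T@(s["eef_pos"]-np.r_[v[:2],0])).round(4))
```

```text
[ 0.4863  0.1771 -0.2524] [-1.3 -0.3  1.  -0.6  0.8  0.5 -0.1  0.2 -1.   0.3 -0.1  0.4]
[ 0.5104  0.1772  0.106  -0.2471] [0.8 0.5 2.1 0.7 1.2 2.3]
block in board frame [0.0232 0.0061 0.106 ] yaw err 0.0052995315574002055 tool yaw err -0.009237341332204885
TCP in board [0.0249 0.0052 0.1557]
```

Block is 16 mm from the end stop and 20 mm from the fence, yaw within 0.01 rad. Lowering.

```bash
python3 -m creep '[[[0,0,0.03],[0,0,0]],[[0,0,0.03],[0,0,0]],[[0,0,0.02],[0,0,0]],[[0,0,0.01],[0,0,0]],[[0,0,0],[0,0,0]],[[0,0,0],[0,0,0]]]'
for i in 1 2 3; do python3 -m creep '[[[0,0,0.0015],[0,0,0]],[[0,0,0],[0,0,0]]]' |egrep 'force|pos'; done
```

```text
time_s: 15.3
eef_pos: [0.5127, 0.1762, 0.0675]
orientation: [0.131, 0.991, 0.0, 0.001]
wrist_force: [-0.1, 0.8, -4.6]
gripper_width: 0.0269
eef_pos: [0.5125, 0.1762, 0.0658]
wrist_force: [-0.1, -0.6, -4.5]
eef_pos: [0.512, 0.1761, 0.0634]
wrist_force: [-0.5, 0.2, -4.8]
eef_pos: [0.5118, 0.176, 0.0616]
wrist_force: [0.6, -0.2, -4.6]
```

```bash
for i in 1 2 3 4 5; do python3 -m creep '[[[0,0,0.001],[0,0,0]],[[0,0,0],[0,0,0]]]' |egrep 'force|pos'; done
```

```text
eef_pos: [0.5119, 0.176, 0.0606]
wrist_force: [-1.1, -0.2, -4.2]
eef_pos: [0.5119, 0.1761, 0.0596]
wrist_force: [-0.8, 0.9, -4.1]
eef_pos: [0.5119, 0.1761, 0.0586]
wrist_force: [-0.0, 0.3, -4.5]
eef_pos: [0.5119, 0.1761, 0.0576]
wrist_force: [-0.3, -0.4, -4.9]
eef_pos: [0.5121, 0.1761, 0.057]
wrist_force: [0.1, -0.0, -3.3]
```

```bash
for i in 1 2; do python3 -m creep '[[[0,0,0.0007],[0,0,0]],[[0,0,0],[0,0,0]]]' |egrep 'force|pos'; done
```

```text
eef_pos: [0.5122, 0.1762, 0.0571]
wrist_force: [-4.1, -1.3, 5.1]
eef_pos: [0.5123, 0.1762, 0.057]
wrist_force: [-5.9, -1.5, 9.3]
```

Touching the board. I'll ease off a little, then slide toward the long fence.

```bash
python3 -m creep '[[[0,0,-0.0010],[0,0,0]],[[0,0,0],[0,0,0]],[[0,0.004,0],[0,0,0]],[[0,0.004,0],[0,0,0]],[[0,0.004,0],[0,0,0]],[[0,0.003,0],[0,0,0]],[[0,0,0],[0,0,0]],[[0,0,0],[0,0,0]]]'
for i in 1 2 3 ; do python3 -m creep '[[[0,0.001,0],[0,0,0]],[[0,0,0],[0,0,0]]]' |egrep 'force|pos'; done
```

```text
time_s: 18.1
eef_pos: [0.5167, 0.1908, 0.057]
orientation: [0.131, 0.991, 0.0, 0.001]
wrist_force: [0.4, -1.7, 4.8]
gripper_width: 0.0271
eef_pos: [0.5168, 0.1912, 0.057]
wrist_force: [-1.1, -4.2, 6.0]
eef_pos: [0.517, 0.1921, 0.057]
wrist_force: [-0.5, -4.9, 6.0]
eef_pos: [0.5172, 0.193, 0.0571]
wrist_force: [-0.7, -4.8, 6.7]
```

```bash
python3 -m creep '[[[0,0,-0.0005],[0,0,0]],[[0,0,0],[0,0,0]]]' |egrep 'force|pos'; for i in 1 2 3 4 5; do python3 -m creep '[[[0,0.001,0],[0,0,0]],[[0,0,0],[0,0,0]]]' |egrep 'force|pos'; done
```

```text
eef_pos: [0.5171, 0.1933, 0.057]
wrist_force: [0.9, -3.0, 3.8]
eef_pos: [0.5171, 0.1937, 0.057]
wrist_force: [-0.8, -6.9, 5.0]
eef_pos: [0.5172, 0.1939, 0.0571]
wrist_force: [-1.7, -10.7, 7.3]
eef_pos: [0.5173, 0.194, 0.0571]
wrist_force: [-3.6, -14.9, 8.7]
eef_pos: [0.5174, 0.1942, 0.0572]
wrist_force: [-5.4, -19.0, 12.7]
eef_pos: [0.5175, 0.1943, 0.0573]
wrist_force: [-6.8, -22.7, 14.1]
```

Long fence contacted: the force in y rises while position has stopped. Easing that, then sliding to the end stop.

```bash
python3 -m creep '[[[0,-0.003,-0.0008],[0,0,0]],[[0,0,0],[0,0,0]]]' |egrep 'force|pos|orien'; python3 -m creep '[[[-0.003,0,0],[0,0,0]],[[-0.003,0,0],[0,0,0]],[[-0.003,0,0],[0,0,0]],[[-0.003,0,0],[0,0,0]],[[0,0,0],[0,0,0]],[[0,0,0],[0,0,0]]]'; for i in 1 2 3 4 5; do python3 -m creep '[[[-0.001,0,0],[0,0,0]],[[0,0,0],[0,0,0]]]' |egrep 'force|pos'; done
```

```text
eef_pos: [0.5169, 0.1939, 0.0571]
orientation: [0.132, 0.991, -0.001, -0.0]
wrist_force: [-1.2, -10.1, 2.4]
time_s: 20.7
eef_pos: [0.5267, 0.1916, 0.0572]
orientation: [0.131, 0.991, -0.002, -0.003]
wrist_force: [-12.3, -7.5, 10.2]
gripper_width: 0.0271
eef_pos: [0.5273, 0.1915, 0.0572]
wrist_force: [-13.5, -8.6, 11.2]
eef_pos: [0.5282, 0.1912, 0.0572]
wrist_force: [-13.1, -7.4, 11.8]
eef_pos: [0.5292, 0.191, 0.0572]
wrist_force: [-13.9, -7.2, 11.6]
eef_pos: [0.5302, 0.1907, 0.0572]
wrist_force: [-13.8, -7.5, 11.5]
eef_pos: [0.5311, 0.1905, 0.0572]
wrist_force: [-13.0, -6.7, 11.3]
```

```bash
python3 -m creep '[[[0,0,-0.0006],[0,0,0]],[[0,0,0],[0,0,0]]]' |egrep 'force|pos|orien'; for i in 1 2 3 4 5 6; do python3 -m creep '[[[-0.001,0,0],[0,0,0]],[[0,0,0],[0,0,0]]]' |egrep 'force|pos'; done
```

```text
eef_pos: [0.5311, 0.1905, 0.0572]
orientation: [0.131, 0.991, -0.002, -0.003]
wrist_force: [-11.4, -6.2, 8.0]
eef_pos: [0.5316, 0.1904, 0.0573]
wrist_force: [-14.9, -6.3, 10.3]
eef_pos: [0.5316, 0.1904, 0.0573]
wrist_force: [-20.9, -5.0, 13.0]
eef_pos: [0.5317, 0.1904, 0.0574]
wrist_force: [-25.3, -4.9, 17.1]
eef_pos: [0.5318, 0.1903, 0.0575]
wrist_force: [-31.6, -5.6, 21.2]
eef_pos: [0.5319, 0.1903, 0.0575]
wrist_force: [-36.1, -5.0, 24.7]
eef_pos: [0.5321, 0.1903, 0.0576]
wrist_force: [-41.2, -4.4, 28.2]
```

Both contacts made: TCP in the board frame is (0.041, 0.024), against a seat of (0.040, 0.025). Now balancing the push between the two fences.

```bash
python3 -m creep '[[[0.0035,0,0],[0,0,0]],[[0,0.002,0],[0,0,0]],[[0,0.002,0],[0,0,0]],[[0,0,0],[0,0,0]],[[0,0,0],[0,0,0]]]'
python3 - <<'E'
from h import *
s=bot.sense();M=R.from_quat(s["orientation"]).as_matrix()
B=R.from_euler('z',-.2524).as_matrix()
print("F board",(B.T@s["wrist_force"]).round(1),s["torque"].round(2),"TCP board",(B.T@(s["eef_pos"]-[.4863,.1771,0])).round(4))
print("tilt",np.degrees(np.arccos(-M[2,2])),"yaw",np.arctan2(-M[0,1],M[1,1]))
T,K=wT(s);np.savez('w8.npz',T=T,K=K)
im=[bot.snapshot(n)[:,:,::-1] for n in ("wrist","top","side")]
cv2.imwrite('pics/w8.png',im[0]);cv2.imwrite('pics/t8f.png',im[1]);cv2.imwrite('pics/s8f.png',im[2])
cv2.imwrite('pics/s8.png',cv2.resize(im[2][110:230,220:360],None,fx=5,fy=5,interpolation=cv2.INTER_CUBIC))
E
```

```text
time_s: 23.6
eef_pos: [0.532, 0.1907, 0.0577]
orientation: [0.131, 0.991, -0.005, -0.007]
wrist_force: [-30.6, -21.7, 25.2]
gripper_width: 0.027
F board [-24.2 -28.7  25.2] [-3.58  4.87  0.81] TCP board [0.0408 0.0246 0.0577]
tilt 1.0251889227414015 yaw -0.2624645952201064
```

View pics/w8.png

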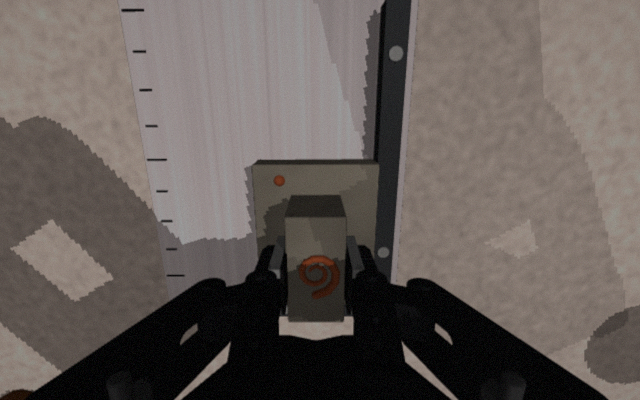

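View pics/s8.png

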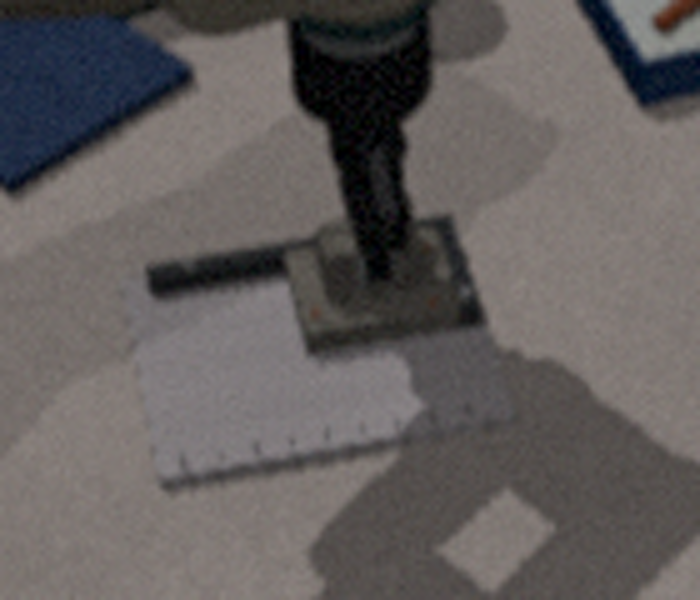

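View pics/t8f.png

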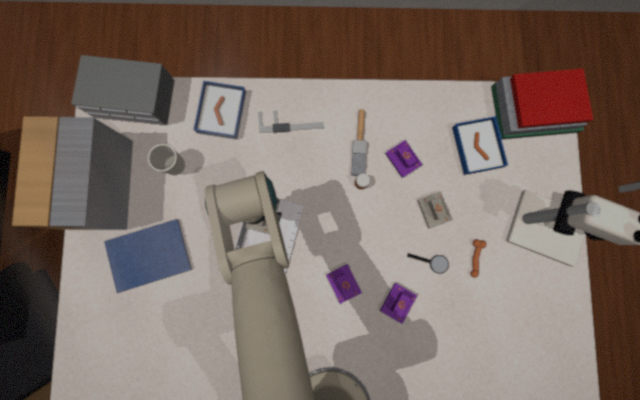

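View pics/s8f.png

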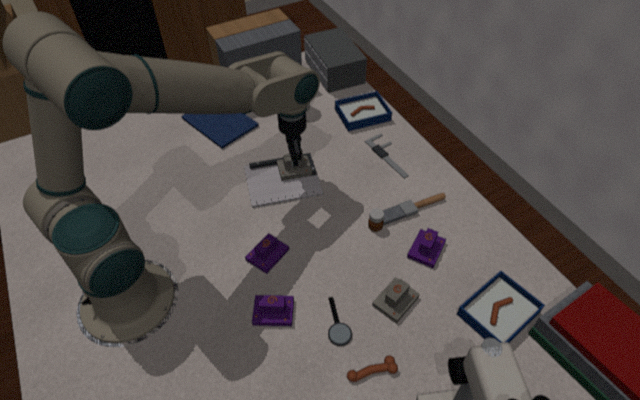

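Everything undisturbed: the cast is upright at top (434,210) and bystanders are in place. Block A is seated in the corner. The tool is tilted about 1° by the push and presses down 25 N. I'll relieve both so the block sits flat and more of the push reaches the fences.

```bash
python3 - <<'E'
from h import *
s=bot.sense();M=R.from_quat(s["orientation"]).as_matrix()
z=M.T@[0,0,-1.]; print("tool rotvec to vertical deg",np.degrees(np.cross([0,0,1],z)))
E
python3 -m creep '[[[0,0,-0.0015],[0,0,0]],[[0,0,0],[0,0,0]],[[0,0,0],[0,0,0]]]'
```

```text
tool rotvec to vertical deg [-0.72403364 -0.71997192  0.        ]
time_s: 24.05
eef_pos: [0.532, 0.1908, 0.0578]
orientation: [0.131, 0.991, -0.005, -0.007]
wrist_force: [-24.8, -20.0, 14.8]
gripper_width: 0.0267
```

```bash
python3 -m creep '[[[0,0,-0.0005],[-0.4,-0.4,0]],[[0,0,0],[-0.4,-0.4,0]],[[0,0,0],[0,0,0]],[[0,0,0],[0,0,0]],[[0,0,0],[0,0,0]]]'
cat > chk.py <<'E'
from h import *
s=bot.sense();M=R.from_quat(s["orientation"]).as_matrix()
B=R.from_euler('z',-.26).as_matrix()
print("F board",(B.T@s["wrist_force"]).round(1),"TCP board",(B.T@(s["eef_pos"]-[.4863,.1771,0])).round(4))
z=M.T@[0,0,-1.]; print("rotvec to vertical deg",np.degrees(np.cross([0,0,1],z)).round(2),"yaw",np.arctan2(-M[0,1],M[1,1]),abs(s["joint_vel"]).max(),s["joint_torque"].round(1))
E
python3 chk.py
```

```text
time_s: 24.55
eef_pos: [0.5318, 0.1904, 0.0574]
orientation: [0.131, 0.991, 0.0, 0.0]
wrist_force: [-21.9, -20.0, 11.9]
gripper_width: 0.0269
F board [-16.  -25.   11.9] TCP board [0.0405 0.0246 0.0574]
rotvec to vertical deg [ 0.04  0.04 -0.  ] yaw -0.2635841620740084 0.0012440346517724285 [  6.1 -42.9 -40.7   3.7  -7.6   0.4]
```

```bash
python3 -m creep '[[[-0.001,0,-0.0004],[0,0,0]],[[-0.001,0,-0.0004],[0,0,0]],[[0,0,0],[-0.1,-0.2,0]],[[0,0,0],[0,0,0]],[[0,0,0],[0,0,0]],[[0,0,0],[0,0,0]]]'; python3 chk.py; python3 -c "
from workcell import bot;print(bot.sense()['torque'])"
```

```text
time_s: 25.15
eef_pos: [0.5318, 0.1904, 0.0574]
orientation: [0.131, 0.991, 0.001, -0.0]
wrist_force: [-29.6, -18.2, 13.1]
gripper_width: 0.0269
F board [-23.9 -25.2  13.1] TCP board [0.0406 0.0245 0.0574]
rotvec to vertical deg [ 0.07 -0.04  0.  ] yaw -0.26301364680204325 0.0010792518553691286 [  3.5 -43.  -43.4   2.8  -9.4   0.3]
[-3.31610434  5.07842908  0.28531231]
```

Push is about 24 N on x and 25 N on y, level and still. One last close look.

Run:
```python
from h import *
im=[bot.snapshot(n)[:,:,::-1] for n in ("wrist","side")]
a=cv2.resize(im[0][130:290,230:430],(500,400),interpolation=cv2.INTER_CUBIC)
b=cv2.resize(im[1][140:200,250:325],(500,400),interpolation=cv2.INTER_CUBIC)
cv2.imwrite('pics/w9.png',a);cv2.imwrite('pics/s9.png',b)
```

```text
(no output)
```

View pics/w9.png

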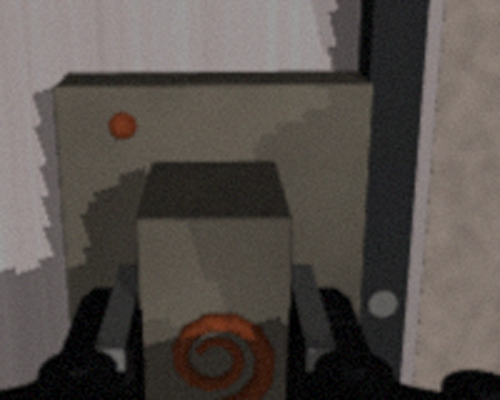

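View pics/s9.png

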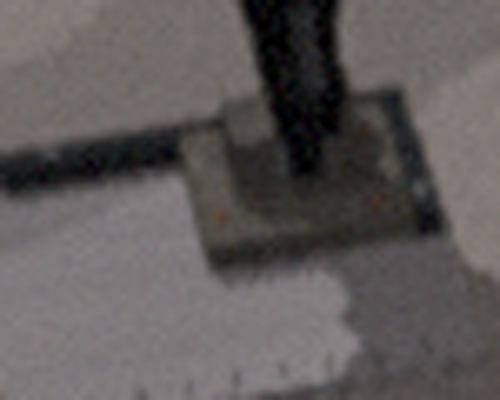

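The wrist crop shows the base flush along the fence with no gap, its right edge meeting the fence at x≈370. The side crop shows it against the end stop at (425,190). Handing in.

```bash
python3 -c "
from workcell import bot
print(bot.job_done())"; python3 chk.py
```

```text
the job is handed in; nothing more can be done
None
the job is handed in; nothing more can be done
```

The original is seated in the corner of the measuring board, still gripped and pressed there. The job is handed in at about 25 s of the 72 s allowed; no verdict was reported.

- **Weighing:** I lifted the block nearer the robot first, and it weighed about 4.6 N (about 470 g), so it is the original. I set it down, lifted the other at about 1.6 N (about 165 g, the cast) and put that back upright where it stood. I then picked up the original again and carried it to the board.
- **Seating:** I slid the block along the board until it met first the long fence and then the end stop.
- **Final checks before handing in:**
  - The total push was about 24 N towards the end stop and 25 N towards the long fence. That includes friction; I estimate at least 10 N on each face.
  - The tool was level to about 0.1° and still, and its position in the board frame was (0.0406, 0.0245) m against a seat of (0.040, 0.025).
  - The last pictures show the block flush with both fences. Pictures taken just before the final adjustments show the cast upright and the other things in place.
- **Disagreements:**
  - Single-view heights were off by up to about 29 mm, while the combined views agreed to within about 8 mm.
  - Board yaw estimates ranged from −0.252 to −0.267 rad, with the tool at −0.263, well inside the 0.05 rad limit.

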